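# Lock off the lathe's fuse base and draw its fuse carrier

### The arm

A 6-joint arm with a two-finger parallel gripper is mounted at the origin on a cart in front of the work surface, level with it; the furniture and walls round the work are solid. World frame = base frame: x ahead of the robot, y to its left, z up, the work surface at z = 0. Lengths are in mm, angles in degrees, forces in N, time in s.
With the tool pointing down it reaches from about 300 to 850 mm from the base axis. Payload 4.2 kg.
Tool frame: the origin (TCP) lies midway between the tips of the shut fingers; the grasp point (between the pads) lies 19 mm behind it; z points along the fingers, y is the line along which they close (so a half turn about z gives the same grasp; the last joint's range is limited). The gripper opens to 91 mm and grips with 3 to 60 N. Pads are 32 mm wide; open, the fingers measure 118 mm over their backs; the gripper's body (76 mm by 178 mm) begins 60 mm behind the grasp point.
Start: joints at [-68.297, 18.312, 89.639, -0, 72.044, -1.146], TCP at [223.284, -529.894, 213.976] pointing down, gripper open.
Joint ranges: [-177.97, 177.97], [-48.28, 115.42], [12.27, 149.76], [-77.06, 257.06], [2.81, 150.46], [-146.56, 146.56]. Speed limits (degrees/s): [147.25, 147.25, 180, 180, 180, 180].

### API

Orientations are given as [roll, pitch, yaw] about the fixed x, y, z axes, in that order (R = Rz(yaw) Ry(pitch) Rx(roll)).
In Python, from workcell import env gives the robot as it stands.
- The arm moves only by the tool drive_effector, called after ">>>" as name(argument=value, ...) on one line, values as JSON. Schema: {"type":"object","properties":{"increments":{"type":"string"},"finger_gap":{"type":"number"},"grip_n":{"type":"number"},"only":{"type":"string"},"quiet":{"type":"boolean"},"lines":{"type":"string"}},"required":["increments"],"additionalProperties":false}. increments is a string of 1 to 8 rows, parted by a bar, with the numbers parted by spaces; each row has 6 numbers: dx, dy, dz in mm, then a rotation vector rx, ry, rz in degrees; each row shifts and turns the commanded pose from where the row before left it, along the tool's axes as they then stand; what a row does not reach is not made up. A row lasts 1/10 s, in which the tool goes at most 50 mm and 8.59 degrees, less where a joint would pass 70% of its speed; a pose out of reach is approached as far as the arm can. finger_gap is the finger opening in mm, set as the call begins (left out keeps the last). The fingers move at their own pace and stop on an object; grip_n is the grip in N (left out, the last holds). Time passes only in rows, so rows that do not move let the fingers close. The tool returns the time, the measured TCP pose, the force, the opening and the grip force at its end. only (a regular expression) keeps the lines of the reply that match it, lines (a string "A,B") keeps lines A to B, and quiet returns only ok. Input that does not fit is refused with a message, and nothing moves.
- env.state(): the state, without advancing time (a new reading comes with each control period).
- env.grab_frame(name): name is "scene" or "side" or "wrist"; returns the picture (384x512x3 uint8, blue, green, red); there is no depth.
- env.camera_model(name): a dict with "fx", "fy", "cx", "cy" (pixels), "D" ([k1, k2, p1, p2, k3] as OpenCV has them; the pictures are not rectified), "T" (4x4, takes a point from camera to world coordinates). Camera axes: x right, y up, looking along -z (the intrinsics and any distortion apply to the point x, -y, -z); pixel columns grow to the right and rows downward; lengths in mm; the calibration is good to about 2 mm. A picture is of the moment at which its call begins: read the wrist's pose just before it. camera_model takes no time and is no camera call; for the wrist camera it gives the pose at the moment of the call.
- env.job_done(): hands the job in; it is judged then, once.
The state is a dict: "time_s": time; "qpos": joint angles; "qvel": joint speeds; "effort": joint torques, N m; "ee_pos": TCP position; "ee_rot": TCP orientation; "force": force on the tool from outside, world axes, zero at the start; "torque": the same for the moment, N m; "gripper_width": finger opening in mm; "gripper_force": force on a finger pad.
Only numpy, scipy, OpenCV 4.12 (cv2) and the standard library are available. Lean on these libraries where they do the work, as an engineer would, in place of code of your own. Each camera call takes 0.05 s, during which the arm holds its last target. There are 200 camera calls.

### The job

Make the lathe motor safe to work on: slide the lock-off bolt fully home into its keeper, then pinch the fuse carrier's two side catches together so that they let go of the fuse base, draw the carrier straight up out of it and hold it there upright, at least 12 cm above where it sat and with both catches still squeezed in. Finish while holding it still in the air (do not put it down), with the bolt left home and the loupe and the two parts tins left where they stand.

Things in the scene. Friction and masses are not known exactly. Their poses are not given: they have to be found in the camera images.
- fuse_base: Fixed aluminium plate on the bench, x -62..84, y -95..45 (all mm), 8 thick, with a black housing (x +-46, y +-25.5; left terminal strip to y 39) and a steel bolt on its right. Origin on the bench under the socket's middle; x away from robot along the bolt, y left. Lips on the end walls reach in to x +-31.5, tops z 34. Bolt staples at y -68, x -18, 51, 76 (keeper), tops z 37.5.
- fuse_carrier: Grey block 31 (x) x 36 (y) x 70 mm with a 38 x 40 mm cap (top 74 mm), about 0.16 kg, in the base. Origin under its foot, 8 mm above the bench when seated; axes as the fuse base's, 1-2 mm play. A toe on its right, 12 mm wide, 28-36 mm up, reaches to y -42: while the bolt is drawn back its tongue lies over the toe and blocks the carrier. Catches on front and back hold it until both are pinched.
- lock_bolt (a joint): Travel of the steel lock-off bolt, m: 0 drawn back, 0.034 at the end stop = fully home through the keeper; starts at 0 to 0.008. It slides along the fuse base's +x, stays where left, takes about 1.5 N. Its tongue (12 mm wide, at the knob's x, reaching in to y -34, z 46-51 mm) clears the carrier's toe beyond 0.013.
- bolt_knob (a point): Middle of the bolt's upright steel knob, 14 mm diameter, z 52 to 76 mm (this point 64 mm above the bench), at y -68 mm in the fuse base's frame; it moves with the bolt. A 9 mm stem below it joins the bolt, top at z 34 mm. Fingers have free room in front of and behind it above z 40 mm. Come down from above: the lathe's tailstock lever ends near x 0.42, y -0.25, z 0.28 m (world).
- catch_front (a joint): Inward travel of the front (-x) catch, m: 0 free, 0.008 at its stop; the tooth at its foot clears the housing's lip beyond 0.0055. Spring: 2.5 N at rest, 6.5 N at the stop.
- catch_back (a joint): The same for the back (+x) catch, travelling toward -x.
- catch_front_pad (a point): On the outer face of the front catch, 52 mm above the carrier's origin (60 mm above the bench when seated). The catch is an upright black ribbed plate, 24 mm wide (y), 6 mm thick, 11 to 68 mm above the carrier's origin; free to grip from 30 to 68 mm, fingers closing along x. Outer faces of the two catches: 60 mm apart when free, 44 mm when pinched to the stops.
- catch_back_pad (a point): The same point on the outer face of the back catch.
- loupe: Bystander: black watchmaker's loupe, a cup 45 mm across and 35 mm tall, loose, to the left of the fuse base; origin under its middle.
- parts_tin_1: Bystander: flat round parts tin, 49 mm across, 18 mm tall, loose, to the right of the fuse base; origin under its middle.
- parts_tin_2: Bystander: round parts tin, 39 mm across, 22 mm tall, loose, to the left of the fuse base; origin under its middle.

How it is judged (in metres and radians):
On the way, in this order (a step that is already met when the one before it is completed fails the run):
1. the bolt is fully home in its keeper while the carrier is still seated (value of joint lock_bolt above 0.031 m and z of fuse_carrier in the frame of fuse_base below 0.014 m), for 0.2 s.
2. both catches are pinched in while the carrier is still in the socket (value of joint each of catch_front, catch_back above 0.0055 m and z of fuse_carrier in the frame of fuse_base below 0.03 m and value of joint lock_bolt above 0.031 m), for 0.05 s.
At the end, for the whole second after the job is handed in: Held in the fingers by both catches, each pinched over 5.5 mm; carrier raised over 110 mm, within 0.3 rad of upright, still (under 30 mm/s), clear of the base; bolt over 31 of 34 mm home; loupe and tins within 30 mm of where they stood (value of joint each of catch_front, catch_back above 0.0055 m and value of joint lock_bolt above 0.031 m and z of fuse_carrier in the frame of fuse_base above 0.118 m and angle between fuse_carrier's own z axis and vertical below 0.3 rad and contact force between fuse_carrier and the fingers above 2 N and contact force between fuse_carrier and fuse_base below 0.05 N and linear speed of fuse_carrier below 0.03 m/s and distance of each of loupe, parts_tin_2, parts_tin_1 from where it was at the start of the episode below 0.03 m); the arm keeps its last pose, push and grip.
It fails at once if the loupe or a parts tin is knocked away (more than 30 mm) (distance of any of loupe, parts_tin_2, parts_tin_1 from where it was at the start of the episode above 0.03 m).
It also fails if it takes over 48 s, if anything falls off the work surface, if the arm or the gripper's body presses on something with over 40 N, if the wrist force passes 120 N, or if a joint passes its speed limit or range.

## Working session

There is one attempt and no reset: what is moved stays moved. The work goes in short steps, Python scripts to look and compute and a tool call to move; the robot and the scene stay as the last step left them, time stands still between calls to the robot, and variables do not carry over. Pictures are saved under pics/ and viewed, at most 10 in all, crops included, and the job is handed in when it is done.

```bash
ls; mkdir -p pics; python3 - <<'E'
from workcell import env
import cv2
print(env.state())
for n in("scene","side","wrist"):
    m=env.camera_model(n);print(n,m)
    cv2.imwrite(f"pics/{n}0.png",env.grab_frame(n))
a=cv2.imread("pics/scene0.png");b=cv2.imread("pics/side0.png")
E
```

```text
pics
workcell.py
{'time_s': 0.0, 'qpos': array([-6.82958027e+01,  1.83516456e+01,  8.97062094e+01, -7.73028488e-04,
        7.20448647e+01, -1.14486871e+00]), 'qvel': array([-0.07789669,  0.01538797,  0.03119923,  0.11357624,  0.04535411,
       -0.02174376]), 'effort': array([-1.84327262e-03, -4.12468743e+01, -2.31974906e+01,  7.23234541e-02,
        4.54866921e-02, -1.40999095e-04]), 'ee_pos': array([ 223.09279143, -529.40291396,  213.12158144]), 'ee_rot': array([-1.79897286e+02, -1.31757483e-03,  2.28493038e+01]), 'force': array([0.77396267, 0.11891319, 0.15698162]), 'torque': array([0.01463237, 0.02283551, 0.0047635 ]), 'gripper_force': 0.0, 'gripper_width': 90.88877927699029}
scene {'fx': 475.1297881534899, 'fy': 475.1297881534899, 'cx': 257.0466855054653, 'cy': 194.24872946962864, 'D': array([0.02156715, 0.        , 0.        , 0.        , 0.        ]), 'T': array([[-6.61888185e-01,  4.46303071e-01, -6.02260408e-01,
        -1.00046979e+02],
       [-7.49271212e-01, -3.70017945e-01,  5.49253467e-01,
         3.13202036e+02],
       [ 2.22863509e-02,  8.14800766e-01,  5
[... 497 characters left out ...]
[-2.05303076e-02,  7.84363631e-01,  6.19961451e-01,
         6.01826693e+02],
       [ 0.00000000e+00,  0.00000000e+00,  0.00000000e+00,
         1.00000000e+00]])}
wrist {'fx': 276.69468462970775, 'fy': 276.69468462970775, 'cx': 256.0027645485079, 'cy': 190.99606430080075, 'D': array([-0.03643431,  0.        ,  0.        ,  0.        ,  0.        ]), 'T': array([[ 3.88258299e-01,  8.96195494e-01,  2.14683793e-01,
         2.82700147e+02],
       [-9.21548841e-01,  3.78029296e-01,  8.85527218e-02,
        -5.03953509e+02],
       [-1.79621275e-03, -2.32222929e-01,  9.72660930e-01,
         3.84075842e+02],
       [ 0.00000000e+00,  0.00000000e+00,  0.00000000e+00,
         1.00000000e+00]])}
```

View pics/scene0.png

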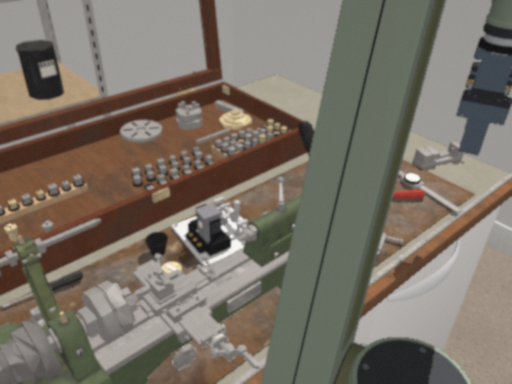

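View pics/side0.png

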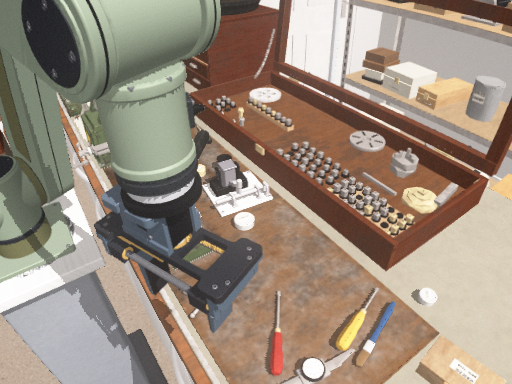

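The fuse base is at about (208,235) in the scene view and (235,185) in the side view. The lathe is in front of it, the loupe is at (155,243) in the scene view, and a tin is at (244,221) in the side view. I'll enlarge both.

```bash
python3 - <<'E'
import cv2,numpy as np
def c(n,x,y,w=80,h=80,s=5):
    a=cv2.imread(f"pics/{n}0.png")[y:y+h,x:x+w];a=cv2.resize(a,None,fx=s,fy=s,interpolation=cv2.INTER_CUBIC)
    for i in range(0,w,10):cv2.putText(a,str(x+i),(i*s,8),0,.3,(0,0,255));cv2.line(a,(i*s,10),(i*s,14),(0,0,255))
    for i in range(0,h,10):cv2.putText(a,str(y+i),(0,i*s+4),0,.3,(0,0,255))
    return a
cv2.imwrite("pics/crop1.png",np.hstack([c("scene",168,195),c("side",195,145)]))
E
```

```text
(no output)
```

View pics/crop1.png

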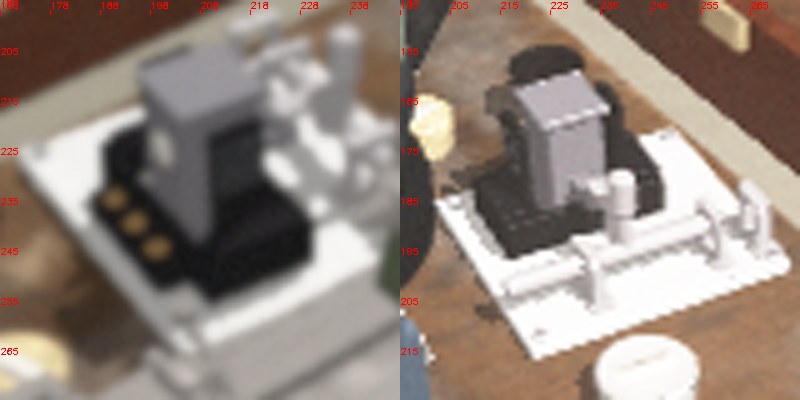

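```bash
cat > h.py <<'E'
import numpy as np,cv2
from workcell import env
def proj(m,P):
    T=np.asarray(m["T"]);p=(np.asarray(P,float)-T[:3,3])@T[:3,:3]
    p=p*[1,-1,-1];K=np.array([[m["fx"],0,m["cx"]],[0,m["fy"],m["cy"]],[0,0,1.]])
    return cv2.projectPoints(p[:,None],np.zeros(3),np.zeros(3),K,np.asarray(m["D"]))[0][:,0]
def R(a):c,s=np.cos(a),np.sin(a);return np.array([[c,-s,0],[s,c,0],[0,0,1]])
E
cat > fit.py <<'E'
from h import *
from scipy.optimize import least_squares
side=[((-62,45,8),202.4,185.6),((-62,-95,8),222,216.4),((84,-95,8),273,198),((84,45,8),248.6,170.6),
((-19,20,82),217.4,162.4),((19,20,82),230.4,158.6),((19,-20,82),236.6,167),((-19,-20,82),224,170.6)]
sc=[((84,45,8),171.6,226),((19,20,82),196,208.6),((-19,20,82),204,219),((-19,-20,82),220.4,212),((19,-20,82),209.6,202.6)]
ms,mc=env.camera_model("side"),env.camera_model("scene")
def f(p,full=1):
    o=[]
    for m,L in((ms,side),(mc,sc)):
        P=np.array([l[0] for l in L])@R(p[3]).T+p[:3]
        o.append(proj(m,P)-np.array([l[1:] for l in L]))
    return np.vstack(o).ravel()
r=least_squares(f,[400,-150,0,0],loss="soft_l1",x_scale=[10,10,10,.1])
print(r.x,np.degrees(r.x[3]));print(r.fun.reshape(-1,2).round(1))
# knob from side: top centre pixel -> bolt travel
for t in(-20,-10,0,10,20):
    P=np.array([[t,-68,76],[t,-68,52]])@R(r.x[3]).T+r.x[:3]
    print(t,proj(ms,P).round(1).tolist(),proj(mc,P).round(1).tolist())
E
python3 fit.py
```

```text
[ 5.09498858e+02 -1.14756218e+02 -9.68784075e-01 -1.17241706e-01] -6.717454958878396
[[-0.5 -0.3]
 [-0.1 -0.8]
 [ 0.7 -0.8]
 [ 1.1 -0.5]
 [ 0.   0.5]
 [ 0.4  0.3]
 [ 0.6 -0.6]
 [-0.5  0. ]
 [-0.3 -0.5]
 [-1.4  0.8]
 [ 0.2  0.5]
 [ 1.7  0.5]
 [ 2.7  0.2]]
-20 [[231.1, 182.7], [231.8, 190.4]] [[242.9, 207.2], [242.9, 216.6]]
-10 [[234.8, 181.4], [235.4, 189.2]] [[240.2, 204.7], [240.2, 214.0]]
0 [[238.5, 180.2], [239.1, 188.0]] [[237.5, 202.2], [237.5, 211.6]]
10 [[242.2, 179.1], [242.7, 186.8]] [[234.9, 199.8], [234.9, 209.1]]
20 [[245.9, 177.9], [246.3, 185.6]] [[232.3, 197.4], [232.4, 206.7]]
```

>>> drive_effector(increments="0 0 -24 0 0 -8.59 | 0 0 -24 0 0 -8.59 | 0 0 -24 0 0 -8.59 | 0 0 -24 0 0 -8.59 | 0 0 -24 0 0 -8.59 | 0 0 -24 0 0 -8.59 | 0 0 -24 0 0 -8.59 | 0 0 0 0 0 0", finger_gap=60)

```text
time_s: 0.95
ee_pos: [223.6, -530.9, 385.2]
ee_rot: [179.8, 0.3, 83.0]
force: [0.4, 0.5, -0.1]
gripper_width: 60.2
gripper_force: 0.0
```

>>> drive_effector(increments="34 20 0 0 0 0 | 34 20 0 0 0 0 | 34 20 0 0 0 0 | 34 20 0 0 0 0 | 34 20 0 0 0 0 | 34 20 0 0 0 0")

```text
time_s: 1.55
ee_pos: [367.7, -340.4, 380.5]
ee_rot: [-179.9, -0.1, 82.8]
force: [0.7, -1.0, 0.5]
gripper_width: 59.8
gripper_force: 0.0
```

>>> drive_effector(increments="34 20 0 0 0 0 | 34 20 0 0 0 0 | 34 20 0 0 0 0 | 34 20 0 0 0 0 | 34 20 0 0 0 0 | 34 20 0 0 0 0 | 0 0 0 0 0 0 | 0 0 0 0 0 0")

```text
time_s: 2.35
ee_pos: [511.2, -153.7, 380.5]
ee_rot: [-179.8, 0.0, 83.0]
force: [-0.9, 0.2, 0.5]
gripper_width: 60.0
gripper_force: 0.0
```

```bash
python3 - <<'E'
from h import *
import pickle
m=env.camera_model("wrist");pickle.dump(m,open("w1.pkl","wb"))
a=env.grab_frame("wrist");cv2.imwrite("pics/w1.png",a)
P=np.array([[0,-68,76],[0,0,82],[-62,-95,8],[84,45,8]])@R(-.1172).T+[509.5,-114.8,0]
print(proj(m,P),m["T"])
E
```

```text
[[253.24366662 180.68728269]
 [252.89325061 141.55413776]
 [222.97520932 187.36322061]
 [297.42589201 115.14621925]] [[ 9.92500662e-01  1.18326577e-01  3.06799023e-02  5.19069354e+02]
 [-1.22216935e-01  9.65352841e-01  2.30557832e-01 -8.86610133e+01]
 [-2.33581195e-03 -2.32578404e-01  9.72574845e-01  5.51319628e+02]
 [ 0.00000000e+00  0.00000000e+00  0.00000000e+00  1.00000000e+00]]
```

View pics/w1.png

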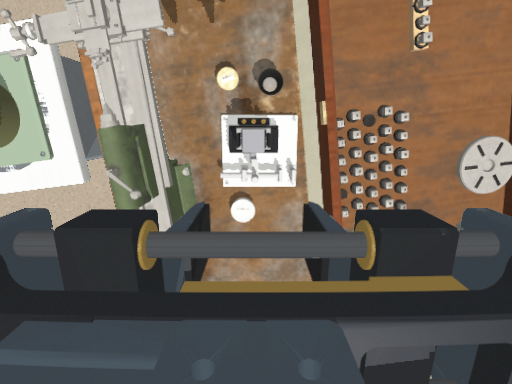

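The base plate spans about (222,115) to (297,187), with the carrier cap at (253,141) and the bolt along row 175. This agrees with the fit. I'll move lower for a finer look.

>>> drive_effector(increments="0 0 30 0 0 0 | 0 0 30 0 0 0 | 0 0 30 0 0 0 | 0 0 30 0 0 0 | 0 0 30 0 0 0 | 0 0 30 0 0 0 | 0 0 0 0 0 0 | 0 0 0 0 0 0")

```text
time_s: 3.2
ee_pos: [510.9, -155.3, 202.4]
ee_rot: [-180.0, 0.0, 82.9]
force: [0.2, 0.2, -0.2]
gripper_width: 60.0
gripper_force: 0.0
```

```bash
python3 - <<'E'
from h import *
import pickle
m=env.camera_model("wrist");pickle.dump(m,open("w2.pkl","wb"))
a=env.grab_frame("wrist");cv2.imwrite("pics/w2.png",a)
a=a[60:260,130:390];cv2.imwrite("pics/w2c.png",cv2.resize(a,None,fx=3,fy=3,interpolation=cv2.INTER_CUBIC))
P=np.array([[0,-68,76],[0,0,82],[-62,-95,8],[84,45,8]])@R(-.1172).T+[509.5,-114.8,0]
print(proj(m,P))
E
```

```text
[[251.12218475 210.46185866]
 [250.27435888 150.02282847]
 [207.49536909 214.61611459]
 [316.97065548 108.97024743]]
```

View pics/w2c.png

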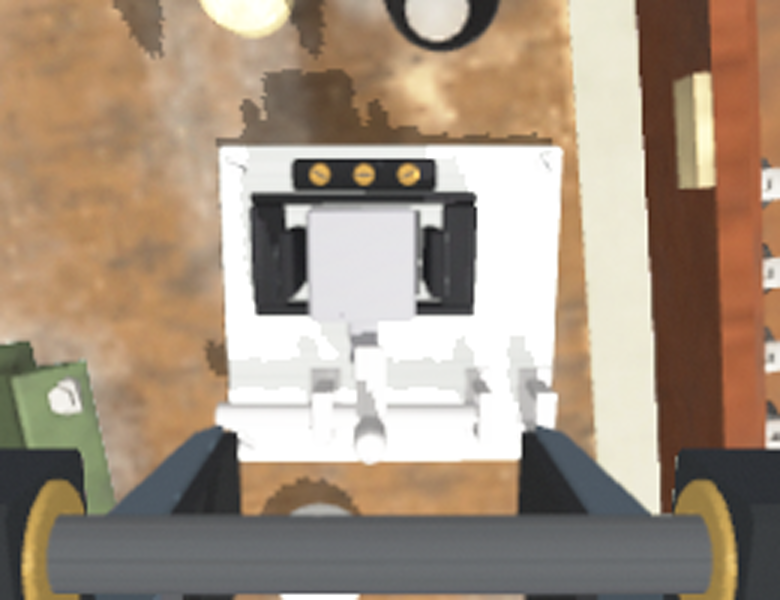

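The plate's top corners are at (203,109) and (317,109), the cap spans (233..269, 129..167), and the knob top is at about (253,207). The bolt is drawn back. I'll refine with all three views.

```bash
cat > fit2.py <<'E'
exec(open("fit.py").read().split("def f(")[0])
import pickle
mw=pickle.load(open("w2.pkl","rb"))
w=[((-62,45,8),202.7,109),((84,45,8),317.3,109),((-62,-95,8),208.3,213.3),((-19,20,82),232.7,129.3),((19,20,82),268.7,129.3),((19,-20,82),268.,166.7),((-19,-20,82),232.7,166.7)]
k=[(ms,239.4,180.4),(mw,253.3,207)]
def f(p):
    o=[]
    for m,L in((ms,side),(mc,sc),(mw,w)):
        P=np.array([l[0] for l in L])@R(p[3]).T+p[:3]
        o.append((proj(m,P)-np.array([l[1:] for l in L])))
    P=np.array([[p[4],-68,76]])@R(p[3]).T+p[:3]
    for m,u,v in k:o.append(proj(m,P)-[[u,v]])
    return np.vstack(o).ravel()
r=least_squares(f,[509,-115,0,-.117,0],loss="soft_l1",x_scale=[10,10,10,.1,10])
print(r.x,np.degrees(r.x[3]));print(r.fun.reshape(-1,2)[13:].round(1))
print("knob",R(r.x[3])@[r.x[4],-68,64]+r.x[:3])
# independent heights: triangulate cap corners from side+wrist
for a,b in zip(side[4:],w[3:]):
    s=least_squares(lambda X:np.r_[proj(ms,[X])[0]-a[1:],proj(mw,[X])[0]-b[1:]],[510,-115,50]);print(a[0],s.x.round(1))
s=least_squares(lambda X:np.concatenate([proj(m,[X])[0]-[u,v] for m,u,v in k]),[503,-182,70]);print("knobtop",s.x.round(1))
E
python3 fit2.py
```

```text
[ 5.10035817e+02 -1.13572680e+02 -1.94655836e+00 -1.20722665e-01
  2.30898657e+00] -6.916899179506954
[[ 0.3 -0.3]
 [-0.2 -0.7]
 [-0.6 -0.2]
 [-0.5  0. ]
 [ 0.1 -0.2]
 [ 0.6  0.7]
 [ 0.3  0.9]
 [-0.1 -0.4]
 [ 0.   1.8]]
knob [ 504.13878254 -181.3558373    62.05344164]
(-19, 20, 82) [494.2 -91.5  81.4]
(19, 20, 82) [531.  -96.1  81.4]
(19, -20, 82) [ 525.9 -135.1   78.3]
(-19, -20, 82) [ 488.8 -130.4   79.6]
knobtop [ 504.4 -180.    71.7]
```

>>> drive_effector(increments="0 0 25 0 0 0 | 0 0 25 0 0 0 | 0 0 25 0 0 0 | 0 0 25 0 0 0 | -9 -1.2 0 0 0 0 | -9 -1.2 0 0 0 0 | -9 -1.2 0 0 0 0 | 0 0 0 0 0 0", finger_gap=50)

```text
time_s: 4.05
ee_pos: [505.3, -182.6, 103.8]
ee_rot: [179.8, 0.1, 82.9]
force: [-0.1, -0.0, 0.2]
gripper_width: 49.9
gripper_force: 0.0
```

>>> drive_effector(increments="0 0 18 0 0 0 | 0 0 18 0 0 0 | 0 0 17 0 0 0 | 0 0 0 0 0 0 | 0 0 0 0 0 0")

```text
time_s: 4.55
ee_pos: [505.0, -180.9, 49.8]
ee_rot: [179.9, 0.0, 83.0]
force: [-0.1, -0.3, 0.3]
gripper_width: 50.1
gripper_force: 0.0
```

>>> drive_effector(increments="0 0 0 0 0 0 | 0 0 0 0 0 0 | 0 0 0 0 0 0 | 0 0 0 0 0 0 | 0 0 0 0 0 0 | 0 0 0 0 0 0", finger_gap=5, grip_n=15)

```text
time_s: 5.15
ee_pos: [504.5, -180.6, 49.2]
ee_rot: [180.0, 0.0, 83.0]
force: [-0.1, -0.5, 2.1]
gripper_width: 13.2
gripper_force: 15.0
```

>>> drive_effector(increments="0 4 0 0 0 0 | 0 5 0 0 0 0 | 0 5 0 0 0 0 | 0 5 0 0 0 0 | 0 5 0 0 0 0 | 0 3 0 0 0 0 | 0 0 0 0 0 0 | 0 0 0 0 0 0")

```text
time_s: 5.95
ee_pos: [532.5, -184.2, 49.2]
ee_rot: [179.8, 0.0, 83.0]
force: [1.1, -0.3, 3.2]
gripper_width: 13.1
gripper_force: 15.0
```

>>> drive_effector(increments="0 2 0 0 0 0 | 0 2 0 0 0 0 | 0 0 0 0 0 0 | 0 0 0 0 0 0")

```text
time_s: 6.35
ee_pos: [535.1, -184.5, 49.1]
ee_rot: [-180.0, 0.0, 83.0]
force: [-0.9, -0.4, 4.7]
gripper_width: 13.1
gripper_force: 15.0
```

>>> drive_effector(increments="0 1 0 0 0 0 | 0 1 0 0 0 0 | 0 1 0 0 0 0 | 0 0 0 0 0 0 | 0 0 0 0 0 0 | 0 0 0 0 0 0")

```text
time_s: 6.95
ee_pos: [535.3, -184.5, 49.1]
ee_rot: [-179.7, -0.0, 83.0]
force: [-7.1, -0.1, 10.1]
gripper_width: 13.1
gripper_force: 15.0
```

>>> drive_effector(increments="0 -2 0 0 0 0 | 0 0 0 0 0 0 | 0 0 0 0 0 0")

```text
time_s: 7.25
ee_pos: [535.3, -184.5, 49.1]
ee_rot: [-179.9, 0.0, 83.0]
force: [-2.2, -0.3, 6.5]
gripper_width: 13.2
gripper_force: 15.0
```

>>> drive_effector(increments="0 0 0 0 0 0 | 0 0 0 0 0 0 | 0 0 0 0 0 0 | 0 0 0 0 0 0", finger_gap=45)

```text
time_s: 7.65
ee_pos: [536.1, -184.5, 48.6]
ee_rot: [-180.0, -0.0, 83.0]
force: [0.0, -0.6, 0.1]
gripper_width: 42.6
gripper_force: 0.0
```

>>> drive_effector(increments="0 0 -20 0 0 0 | 0 0 -20 0 0 0 | 0 0 -20 0 0 0 | 0 0 -20 0 0 0 | 0 0 0 0 0 0 | 0 0 0 0 0 0", finger_gap=80)

```text
time_s: 8.25
ee_pos: [536.1, -184.5, 128.5]
ee_rot: [-180.0, 0.0, 83.0]
force: [0.7, -0.3, 0.2]
gripper_width: 80.3
gripper_force: 0.0
```

```bash
python3 - <<'E'
from h import *
import pickle
m=env.camera_model("wrist");pickle.dump(m,open("w3.pkl","wb"))
a=env.grab_frame("wrist");cv2.imwrite("pics/w3.png",a)
s=env.grab_frame("side");cv2.imwrite("pics/s3.png",s)
b=cv2.resize(s[145:225,195:275],(400,400),interpolation=cv2.INTER_CUBIC)
cv2.imwrite("pics/m3.png",np.hstack([cv2.resize(a,None,fx=.78,fy=400/384),b]))
E
```

```text
(no output)
```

View pics/m3.png

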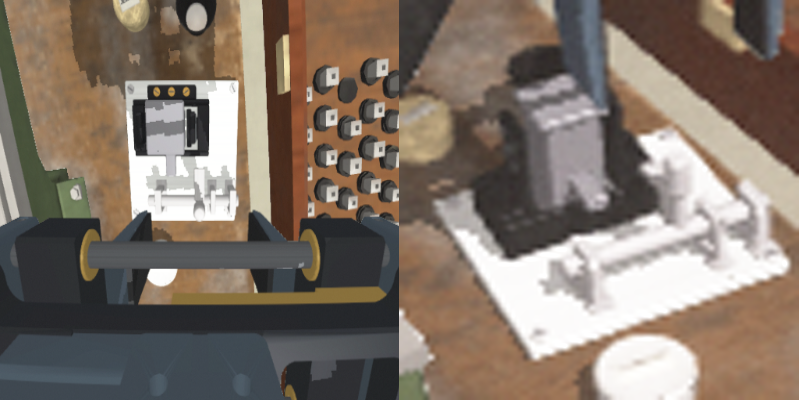

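In the side view the knob has moved to the keeper, at (250.6,176), which puts the bolt at about 33 mm travel. The 7 N rise in force also says it is on its stop. The carrier is still seated. Next I'll move over the carrier.

>>> drive_effector(increments="17 -8.6 0 0 0 0 | 17 -8.6 0 0 0 0 | 17 -8.7 0 0 0 0 | 16.2 -8.7 0 0 0 0 | 0 0 0 0 0 0 | 0 0 0 0 0 0")

```text
time_s: 8.95
ee_pos: [510.1, -112.9, 129.3]
ee_rot: [179.9, 0.0, 83.1]
force: [0.2, 0.5, 0.2]
gripper_width: 80.3
gripper_force: 0.0
```

>>> drive_effector(increments="0 0 18 0 0 0 | 0 0 18 0 0 0 | 0 0 18 0 0 0 | 0 0 15 0 0 0 | 0 0 15 0 0 0 | 0 0 0 0 0 0 | 0 0 0 0 0 0")

```text
time_s: 9.65
ee_pos: [510.5, -114.0, 45.1]
ee_rot: [180.0, 0.0, 83.0]
force: [0.3, 0.9, 0.7]
gripper_width: 80.1
gripper_force: 0.0
```

```bash
python3 - <<'E'
from h import *
print(R(.1207)@(env.state()["ee_pos"]-[510,-113.6,0]),env.state()["force"])
E
```

```text
[ 0.56925265 -0.3670517  45.1100481 ] [0.26588616 0.88316445 0.70626086]
```

>>> drive_effector(increments="0 0 0 0 0 0 | 0 0 0 0 0 0 | 0 0 0 0 0 0 | 0 0 0 0 0 0 | 0 0 0 0 0 0 | 0 0 0 0 0 0 | 0 0 0 0 0 0 | 0 0 0 0 0 0", finger_gap=30, grip_n=30)

```text
time_s: 10.45
ee_pos: [510.2, -113.7, 45.6]
ee_rot: [180.0, 0.0, 83.0]
force: [-1.9, -0.1, 4.3]
gripper_width: 41.5
gripper_force: 30.1
```

The opening is 41.5 mm, so both catches are at their stops. I'll lift gently, then the rest of the way.

>>> drive_effector(increments="0 0 -4 0 0 0 | 0 0 -5 0 0 0 | 0 0 -5 0 0 0 | 0 0 0 0 0 0")

```text
time_s: 10.85
ee_pos: [510.7, -113.7, 59.6]
ee_rot: [179.9, 0.0, 83.0]
force: [0.7, -0.7, -1.1]
gripper_width: 41.6
gripper_force: 30.0
```

>>> drive_effector(increments="0 0 -14 0 0 0 | 0 0 -18 0 0 0 | 0 0 -20 0 0 0 | 0 0 -20 0 0 0 | 0 0 -20 0 0 0 | 0 0 -18 0 0 0 | 0 0 -10 0 0 0 | 0 0 -5 0 0 0")

```text
time_s: 11.65
ee_pos: [510.4, -113.7, 184.7]
ee_rot: [179.9, 0.0, 83.0]
force: [-0.2, -0.7, -1.9]
gripper_width: 41.5
gripper_force: 30.0
```

>>> drive_effector(increments="0 0 -3 0 0 0 | 0 0 0 0 0 0 | 0 0 0 0 0 0 | 0 0 0 0 0 0 | 0 0 0 0 0 0")

```text
time_s: 12.15
ee_pos: [509.9, -113.6, 186.4]
ee_rot: [-179.9, -0.0, 83.0]
force: [-0.9, 0.4, -1.1]
gripper_width: 41.3
gripper_force: 30.0
```

```bash
python3 - <<'E'
from h import *
a=env.grab_frame("scene");s=env.grab_frame("side")
f=lambda i,x,y,w:cv2.resize(i[y:y+w,x:x+w],(400,400),interpolation=cv2.INTER_CUBIC)
cv2.imwrite("pics/m4.png",np.hstack([f(a,140,130,150),f(s,180,90,140)]))
E
```

```text
(no output)
```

View pics/m4.png

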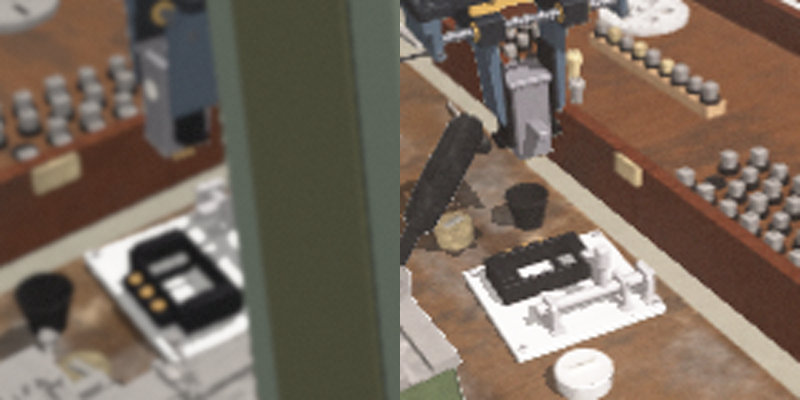

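The carrier hangs upright in the fingers, well above the empty socket. The knob is at its home position (about (250,178) in the side view), and the loupe and tins are undisturbed.

```bash
python3 -c "
from workcell import env
print(env.job_done())"
```

```text
the job is handed in; nothing more can be done
None
```

I handed the job in with the bolt home, the carrier held upright and still about 14 cm above its seat with both catches pinched, and the loupe and tins where they stood; `job_done()` returned no verdict.

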